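# Find and seat the loose sample-tin lid

### The job

One of the four aluminium sample-tin lids on the board is not fully on: with shut fingertips press lightly on the side of each lid's top, near its edge, until you find the one that rocks, then press that one in its middle until it is fully home and level. Press only, without pinching, lifting or hammering any lid, leave the other three lids seated and everything else where it stands, and finish with the hand clear.

Things in the scene. Friction and masses are not known exactly. Their poses are not given: they have to be found in the camera images.
- board: plywood carrying board, 260 mm (its x) by 420 mm (its y) by 30 mm, fixed on the bench; origin at the centre of its underside. Four tins, 72 mm across, are let into it at x = +-66, y = +-66 mm
- lid_1_top (a point): centre of the flat top of one of four identical round aluminium push-on lids, each on its own tin in the board; z is the lid's upward normal. Lid 80 mm across, 18 mm deep over its skirt, which hides the tin's rim. The tops stand 69 to 75 mm above the bench, unequal because the tins are: height does not tell which lid is loose, nor does its number
- lid_2_top (a point): same point of another of the four identical lids. Of the four, in any of the places, three are home and do not give when pressed; one, level and looking like the rest, is caught about 5 mm above its rim
- lid_3_top (a point): same point of another of the four identical lids. Whichever is the loose one: pressed lightly (1 to 2 N) about 28 mm from its centre, on any side, that side drops about 4 mm and the lid slopes about 0.15 rad, then springs back level when let go; pressing the side only rocks it
- lid_4_top (a point): same point of another of the four identical lids. Whichever is the loose one: pressed in its middle with more than about 8 N (10 to 20 N is right) it slides straight down 5 to 6 mm, stops on its rim, stays there and rocks no more
- weight: bystander, loose brass knob weight, 27 mm across, 37 mm high, standing on the board amid the four tins; origin at its underside
- brush: bystander, loose sieve brush with wooden handle, about 170 mm long (along its x), 22 mm high, lying on the board near its +y end; origin at its underside
- jar: bystander, loose amber jar, 44 mm across, 55 mm high, on the board near its -y end; origin at its underside
- funnel_stopper: bystander, loose black rubber stopper, 34 mm across, 30 mm high, on the board near its -y end; origin at its underside
- sieves: bystander, two stacked brass sieves, 205 mm across, 101 mm high, loose on the bench at the robot's right; origin at the underside
- dish: bystander, loose white porcelain dish, 100 mm across, 35 mm high, on the bench to the left; origin at its underside
- spatula: bystander, loose spatula lying on the bench at the robot's right front; origin at its underside

How it is judged:
By the outcome, as a careful person would: the job done as asked, in the order asked, and still so for the second after the job is handed in, with the robot touching nothing.
It also fails if it takes over 48 s, if anything falls off the work surface, if the arm or the gripper's body presses on something with over 40 N, if the wrist force passes 120 N, or if a joint passes its speed limit or range.

### The arm

A 6-joint arm with a two-finger parallel gripper is mounted at the origin on the work surface. World frame = base frame: x ahead of the robot, y to its left, z up, the work surface at z = 0. Lengths are in m, angles in rad, forces in N, time in s.
With the tool pointing down it reaches from about 0.35 to 0.975 m from the base axis. Payload 4.9 kg.
Tool frame: the origin (TCP) lies between the finger pads; the fingertips stand ctrl.tips_ahead ahead of it and the grasp point (between the pads) lies 11 mm behind it (ctrl.tips_ahead is the distance from the TCP to the fingertips, in m); z points along the fingers, y is the line along which they close (so a half turn about z gives the same grasp; the last joint's range is limited). The gripper opens to 85 mm and grips with 20 to 120 N. Pads are 22 mm wide; open, the fingers measure 114 mm over their backs; the gripper's body (76 mm by 85 mm) begins 54 mm behind the grasp point. The pads swing forward as they close: fully open they stand 13 mm farther back than shut.
Start: joints at [1.01, 0.053, 1.613, -0, 1.476, -0.119], TCP at [0.267, 0.565, 0.2] pointing down, gripper open.
Joint ranges: [-3.01, 3.01], [-1.01, 2.22], [0.06, 2.58], [-1.02, 4.17], [0.09, 2.62], [-3.14, 3.14]. Speed limits (rad/s): [2.57, 2.57, 3.14, 3.14, 3.14, 3.14].

### API

Orientations are given as a unit quaternion [w, x, y, z].
In Python, from plant import ctrl, viewer, job gives the robot as it stands.
- The arm moves only by the tool servo_tool, never from a script. Its argument "series" is a list of rows, each an object with "angular": the turn, a rotation vector about the tool's x, y, z in degrees, a list of three; "xyz": the shift along the tool's x, y, z in m, a list of three; "fingers": the opening, from -1 (shut) to 1 (fully open). In form: [{"angular": [wx, wy, wz], "xyz": [dx, dy, dz], "fingers": fingers}, ...]. A call has 1 to 5 rows; each row shifts and turns the commanded pose from where the row before left it, along the tool's axes as they then stand; what a row does not reach is not made up. A row lasts 1/12 s, in which the tool goes at most 41.7 mm and 7.16 degrees, less where a joint would pass 70% of its speed; a pose out of reach is approached as far as the arm can. A call is refused whole if a number of a shift passes 0.0417 or a number of a turn 7.16, either way. A call with a gripper value outside its range is refused whole. The fingers move at their own pace and stop on an object; "grip_force" is the grip in N (left out, the last holds). Time passes only in rows, so rows that do not move let the fingers close. It gives the time, the measured TCP pose, the force, the opening and the grip force at its end, in the units of the state.
- ctrl.observe(): the state, without advancing time (a new reading comes with each control period).
- viewer.snapshot(name): name is "scene" or "top"; returns a dict with "img" (420x560x3 uint8, blue, green, red), "fx", "fy", "cx", "cy" (pixels), "dist_coeffs" ([k1, k2, p1, p2, k3] as OpenCV has them; the pictures are not rectified), "rvec" (rotation vector, rad) and "tvec" (3), from world to camera coordinates, as OpenCV has them. Camera axes: x right, y down, z forward; pixel columns grow to the right and rows downward; lengths in m; the calibration is good to about 2 mm. A picture is of the moment at which its call begins. There is no depth.
- job.hand_in(): hands the job in; it is judged then, once.
Trained networks look in a picture, given as the dict that the camera call returned (one of the last four; its "shot" number tells which), for a name from the list of things; names that differ only in an ending like _2 or _b are one class to them, and where a whole thing is asked for, a point or a joint stands for the part that bears it (a point fixed in the world has none). Each returns a list of dicts, best first, with "conf" (0 to 1); they miss things now and then, are a little off and sometimes report something else, mostly with a low value. They report only what shows in the picture. A call takes as long as a camera call.
- viewer.look_for(picture, query): "location" ([column, row] in pixels, amid what is visible of it).
- viewer.outline_of(picture, query): "region" (420x560 bool, what is visible of it) and "location" ([column, row] in pixels, amid what is visible of it).
- viewer.spot_point(picture, query): "location" ([column, row] in pixels: a listed point, or the origin of a listed thing).
The state is a dict: "time_s": time; "joint_positions": joint angles; "qvel": joint speeds; "effort": joint torques, N m; "position": TCP position; "ee_rot": TCP orientation; "force": force on the tool from outside, world axes, zero at the start; "wrist_torque": the same for the moment, N m; "grip_width": finger opening in m; "grasp_force": force on a finger pad.
Only numpy, scipy, OpenCV 4.12 (cv2) and the standard library are available. Lean on these libraries where they do the work, as an engineer would, in place of code of your own. Each camera call takes 0.05 s, during which the arm holds its last target. There are 200 camera calls.

## Working session

There is one attempt and no reset: what is moved stays moved. The work goes in short steps, Python scripts to look and compute and a tool call to move; the robot and the scene stay as the last step left them, time stands still between calls to the robot, and variables do not carry over. Pictures are saved under pics/ and viewed, at most 10 in all, crops included, and the job is handed in when it is done.

Besides the shell and the picture viewer there is one more tool, called after "Call:" as name(argument=value, ...), one argument or row to a line, values as JSON. servo_tool: Moves the arm, as the interface text tells. Its arguments: {"type":"object","properties":{"series":{"type":"array","items":{"type":"object","properties":{"angular":{"type":"array","items":{"type":"number"}},"xyz":{"type":"array","items":{"type":"number"}},"fingers":{"type":"number"}}}},"grip_force":{"type":"number"}},"required":["series"]}

```bash
mkdir -p pics
cat > h.py <<'E'
import numpy as np, cv2
from plant import ctrl, viewer, job
def ray(p,uv):
    K=np.array([[p['fx'],0,p['cx']],[0,p['fy'],p['cy']],[0,0,1]])
    R=cv2.Rodrigues(np.array(p['rvec'],float))[0]; t=np.array(p['tvec'],float).reshape(3)
    n=cv2.undistortPoints(np.array([[uv]],float),K,np.array(p['dist_coeffs'],float))[0,0]
    return -R.T@t, R.T@np.array([n[0],n[1],1])
def onz(p,uv,z):
    c,d=ray(p,uv); return c+d*(z-c[2])/d[2]
def tri(p,u,q,v):
    c1,d1=ray(p,u);c2,d2=ray(q,v)
    s=np.linalg.lstsq(np.c_[d1,-d2],c2-c1,rcond=None)[0]
    a,b=c1+s[0]*d1,c2+s[1]*d2
    return (a+b)/2,np.linalg.norm(a-b)
E
python3 - <<'E'
from h import *
np.set_printoptions(precision=4,suppress=True)
P={n:viewer.snapshot(n) for n in('top','scene')}
for n,p in P.items():
    cv2.imwrite(f'pics/{n}0.png',p['img'])
    print(n, ray(p,[280,210])[0])
    for q in('lid_1_top','weight','brush','jar','funnel_stopper'):
        for d in viewer.spot_point(p,q): print(n,q,d['conf'],np.array(d['location']),onz(p,d['location'],.072 if 'lid' in q else .03))
print(ctrl.tips_ahead,ctrl.observe())
E
```

```text
top [ 0.2008 -0.0881  1.4527]
top lid_1_top 0.91 [278.  164.8] [ 0.6244 -0.0796  0.072 ]
top weight 0.66 [257.3 188.7] [ 0.5601 -0.0169  0.03  ]
top weight 0.5 [277.1 162.3] [ 0.6453 -0.0764  0.03  ]
top brush 0.73 [206.2 181.3] [0.5815 0.1412 0.03  ]
top jar 0.56 [313.7 214.9] [ 0.4805 -0.1899  0.03  ]
top funnel_stopper 0.44 [308.2 172.5] [ 0.6138 -0.1729  0.03  ]
scene [ 0.982  -0.8938  0.9061]
scene lid_1_top 0.96 [322.9 233.9] [ 0.6311 -0.081   0.072 ]
scene weight 0.52 [308.4 222.9] [ 0.5532 -0.02    0.03  ]
scene brush 0.84 [338.1 194.9] [0.5703 0.1541 0.03  ]
scene jar 0.72 [261.1 245.3] [ 0.4833 -0.1778  0.03  ]
scene funnel_stopper 0.53 [303.8 262.9] [ 0.6218 -0.1722  0.03  ]
0.008 {'time_s': 0.6, 'joint_positions': array([ 1.01  ,  0.0527,  1.6128, -0.    ,  1.476 , -0.119 ]), 'qvel': array([ 0.0005, -0.0024, -0.    , -0.0006, -0.0008,  0.0001]), 'effort': array([  0.0006, -39.3411, -37.0234,   0.    ,   0.0007,  -0.    ]), 'position': array([0.2673, 0.565 , 0.2   ]), 'ee_rot': array([0.    , 0.2191, 0.9757, 0.0001]), 'force': array([-0.9232,  0.215 ,  0.1307]), 'wrist_torque': array([-0.0329, -0.0439, -0.0026]), 'grasp_force': 0.0, 'grip_width': 0.08506201465761723}
```

```bash
python3 - <<'E'
import cv2
a=cv2.imread('pics/top0.png')[120:260,170:360];cv2.imwrite('pics/t.png',cv2.resize(a,None,fx=4,fy=4,interpolation=2))
a=cv2.imread('pics/scene0.png')[130:310,200:430];cv2.imwrite('pics/s.png',cv2.resize(a,None,fx=3.3,fy=3.3,interpolation=2))
E
python3 - <<'E'
import sys;sys.path.insert(0,'.')
from h import *
for n in('top','scene'):
    p=viewer.snapshot(n)
    for f in ('look_for','outline_of','spot_point'):
      for q in ('lid_1_top','lid_2_top','lid_3_top','lid_4_top'):
        print(n,f,q,[(d['conf'],np.round(d['location'],1),np.round(onz(p,d['location'],.072)[:2],4)) for d in getattr(viewer,f)(p,q)])
E
```

```text
top look_for lid_1_top [(0.65, array([277. , 164.4]), array([ 0.6256, -0.0765])), (0.38, array([311. , 212.7]), array([ 0.4788, -0.1789]))]
top look_for lid_2_top [(0.65, array([233.7, 161.3]), array([0.6336, 0.0542]))]
top look_for lid_3_top [(0.65, array([277. , 212.3]), array([ 0.4786, -0.0787])), (0.26, array([310.3, 212.6]), array([ 0.4791, -0.1768]))]
top look_for lid_4_top [(0.79, array([230. , 205.8]), array([0.4963, 0.0607]))]
top outline_of lid_1_top []
top outline_of lid_2_top [(0.66, array([233.2, 162.6]), array([0.6295, 0.0555]))]
top outline_of lid_3_top [(0.97, array([275.9, 211.6]), array([ 0.4807, -0.0754]))]
top outline_of lid_4_top [(0.96, array([231.3, 205.5]), array([0.4972, 0.0568]))]
top spot_point lid_1_top [(0.79, array([280.7, 165.2]), array([ 0.6232, -0.0877])), (0.22, array([120.1, 287.6]), array([0.2516, 0.3689]))]
top spot_point lid_2_top [(0.74, array([234.3, 163.6]), array([0.6264, 0.0521]))]
top spot_point lid_3_top [(0.93, array([276.9, 207.6]), array([ 0.4928, -0.0782])), (0.25, array([205. , 182.2]), array([0.5674, 0.1379]))]
top spot_point lid_4_t
[... 485 characters left out ...]
([0.5047, 0.0494]))]
scene outline_of lid_1_top [(0.94, array([321.7, 235. ]), array([ 0.6302, -0.0869]))]
scene outline_of lid_2_top [(0.65, array([344.4, 209.1]), array([0.6365, 0.0509]))]
scene outline_of lid_3_top [(0.69, array([280.4, 217.6]), array([ 0.492 , -0.0854]))]
scene outline_of lid_4_top [(0.71, array([306.6, 198.4]), array([0.514 , 0.0357]))]
scene spot_point lid_1_top [(0.67, array([320. , 233.4]), array([ 0.6231, -0.0836]))]
scene spot_point lid_2_top [(0.97, array([344.9, 207.1]), array([0.6338, 0.0604]))]
scene spot_point lid_3_top [(0.87, array([280.1, 214.2]), array([ 0.4831, -0.0727]))]
scene spot_point lid_4_top [(0.63, array([306.5, 195.4]), array([0.5065, 0.0488]))]
```

View pics/t.png

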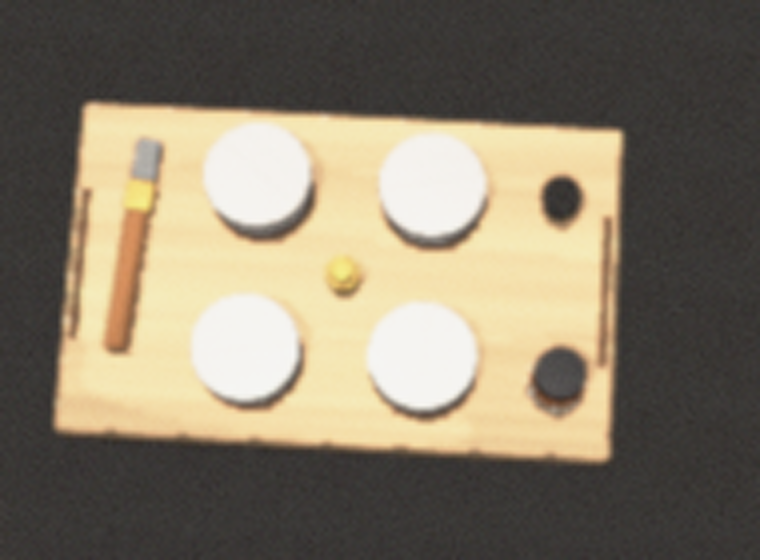

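View pics/s.png

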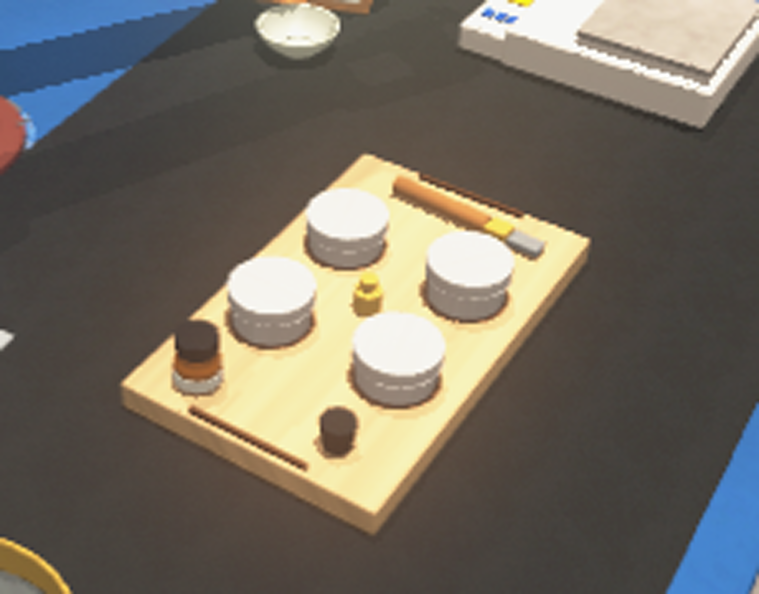

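The top view shows four white lids at about (234,164), (278,167), (231,207) and (275,209). The brass weight sits between them, the brush at the left, and the jar and stopper at the right. The scene view agrees. Next I'll fit the lid centres.

```bash
cat > fit.py <<'E'
from h import *
from scipy.optimize import least_squares
def lids(p):
    g=p['img'].astype(int); m=((g.min(2)>195)&(g.max(2)-g.min(2)<40)).astype(np.uint8)
    n,l,s,c=cv2.connectedComponentsWithStats(m)
    return [(c[i],s[i,4]) for i in range(1,n) if s[i,4]>150 and 170<c[i][0]<370 and 130<c[i][1]<290]
if __name__=='__main__':
    obs=[]
    for n in('top','scene'):
        import time
        p=viewer.snapshot(n); L=lids(p); print(n,[(np.round(c,1),s,np.round(onz(p,c,.072)[:2],4)) for c,s in L])
E
python3 fit.py
```

```text
top [(array([233.6, 162.8]), np.int32(531), array([0.6288, 0.0544])), (array([277.5, 165.4]), np.int32(535), array([ 0.6225, -0.0781])), (array([230.5, 206. ]), np.int32(565), array([0.4958, 0.0591])), (array([275. , 208.1]), np.int32(574), array([ 0.4912, -0.0726]))]
scene [(array([288.8, 138.2]), np.int32(173), array([0.2812, 0.3192])), (array([305. , 194.2]), np.int32(301), array([0.4997, 0.0516])), (array([342.1, 208. ]), np.int32(345), array([0.6282, 0.0521])), (array([282.2, 215.9]), np.int32(363), array([ 0.4924, -0.0761])), (array([186.3, 236.4]), np.int32(407), array([ 0.3085, -0.2946])), (array([320.5, 233.6]), np.int32(427), array([ 0.6246, -0.0835]))]
```

Call:
servo_tool(
  series=[
    {"angular":[0,0,-6.33],"xyz":[0,0,0],"fingers":-1},
    {"angular":[0,0,-6.33],"xyz":[0,0,0],"fingers":-1},
    {"angular":[0,0,-6.33],"xyz":[0,0,0],"fingers":-1},
    {"angular":[0,0,-6.33],"xyz":[0,0,0],"fingers":-1},
    {"angular":[0,0,0],"xyz":[-0.018,-0.036,0],"fingers":-1},
  ],
  grip_force=20,
)

```text
time_s: 2.42
position: [0.2832, 0.5321, 0.1996]
ee_rot: [-0.001, -0.004, 1.0, 0.001]
force: [1.9, -0.4, 0.2]
grip_width: 0.0255
grasp_force: 0.0
```

Call:
servo_tool(
  series=[
    {"angular":[0,0,0],"xyz":[-0.018,-0.036,0],"fingers":-1},
    {"angular":[0,0,0],"xyz":[-0.018,-0.036,0],"fingers":-1},
    {"angular":[0,0,0],"xyz":[-0.018,-0.036,0],"fingers":-1},
    {"angular":[0,0,0],"xyz":[-0.018,-0.036,0],"fingers":-1},
    {"angular":[0,0,0],"xyz":[-0.018,-0.036,0],"fingers":-1},
  ],
)

```text
time_s: 2.83
position: [0.3757, 0.3474, 0.2001]
ee_rot: [0.0, -0.0, 1.0, 0.0]
force: [1.2, 0.7, -0.0]
grip_width: 0.0002
grasp_force: 0.0
```

Call:
servo_tool(
  series=[
    {"angular":[0,0,0],"xyz":[-0.018,-0.036,0],"fingers":-1},
    {"angular":[0,0,0],"xyz":[-0.018,-0.036,0],"fingers":-1},
    {"angular":[0,0,0],"xyz":[-0.018,-0.036,0],"fingers":-1},
    {"angular":[0,0,0],"xyz":[-0.018,-0.036,0],"fingers":-1},
    {"angular":[0,0,0],"xyz":[-0.018,-0.036,0],"fingers":-1},
  ],
)

```text
time_s: 3.25
position: [0.4658, 0.1672, 0.2003]
ee_rot: [0.001, -0.0, 1.0, 0.0]
force: [0.0, 0.0, -0.6]
grip_width: -0.0
grasp_force: 0.0
```

Call:
servo_tool(
  series=[
    {"xyz":[-0.019,-0.036,0],"angular":[0,0,0],"fingers":-1},
    {"xyz":[-0.019,-0.036,0],"angular":[0,0,0],"fingers":-1},
    {"xyz":[-0.019,-0.036,0],"angular":[0,0,0],"fingers":-1},
    {"xyz":[-0.001,-0.003,0.03],"angular":[0,0,0],"fingers":-1},
    {"xyz":[0,0,0.03],"angular":[0,0,0],"fingers":-1},
  ],
)

```text
time_s: 3.67
position: [0.5264, 0.0553, 0.142]
ee_rot: [0.003, 0.002, 1.0, -0.0]
force: [-0.5, 0.3, -0.4]
grip_width: -0.0001
grasp_force: 0.0
```

Call:
servo_tool(
  series=[
    {"xyz":[0,0,0.03],"angular":[0,0,0],"fingers":-1},
    {"xyz":[0,0,0.015],"angular":[0,0,0],"fingers":-1},
    {"xyz":[0,0,0.008],"angular":[0,0,0],"fingers":-1},
    {"xyz":[0,0,0.002],"angular":[0,0,0],"fingers":-1},
    {"xyz":[0,0,0],"angular":[0,0,0],"fingers":-1},
  ],
)

```text
time_s: 4.08
position: [0.5235, 0.0581, 0.0852]
ee_rot: [0.0, -0.0, 1.0, -0.0]
force: [-0.4, 0.1, -0.3]
grip_width: -0.0
grasp_force: 0.0
```

Tips are at about 0.077. Next I'll descend in 1 mm steps.

Call:
servo_tool(
  series=[
    {"xyz":[0,0,0.001],"angular":[0,0,0],"fingers":-1},
    {"xyz":[0,0,0.001],"angular":[0,0,0],"fingers":-1},
    {"xyz":[0,0,0],"angular":[0,0,0],"fingers":-1},
  ],
)

```text
time_s: 4.33
position: [0.5242, 0.0581, 0.0843]
ee_rot: [0.001, -0.0, 1.0, -0.0]
force: [-0.2, 0.6, -0.8]
grip_width: -0.0
grasp_force: 0.0
```

Call:
servo_tool(
  series=[
    {"xyz":[0,0,0.001],"angular":[0,0,0],"fingers":-1},
    {"xyz":[0,0,0],"angular":[0,0,0],"fingers":-1},
  ],
)

```text
time_s: 4.5
position: [0.5236, 0.0581, 0.0824]
ee_rot: [0.0, -0.0, 1.0, 0.0]
force: [0.7, 0.8, -0.0]
grip_width: 0.0001
grasp_force: 0.0
```

Call:
servo_tool(
  series=[
    {"xyz":[0,0,0.001],"angular":[0,0,0],"fingers":-1},
    {"xyz":[0,0,0],"angular":[0,0,0],"fingers":-1},
    {"xyz":[0,0,0],"angular":[0,0,0],"fingers":-1},
  ],
)

```text
time_s: 4.75
position: [0.5232, 0.058, 0.0808]
ee_rot: [-0.0, -0.0, 1.0, 0.0]
force: [-0.5, -0.6, 0.1]
grip_width: 0.0002
grasp_force: 0.0
```

Call:
servo_tool(
  series=[
    {"xyz":[0,0,0.001],"angular":[0,0,0],"fingers":-1},
    {"xyz":[0,0,0],"angular":[0,0,0],"fingers":-1},
    {"xyz":[0,0,0],"angular":[0,0,0],"fingers":-1},
  ],
)

```text
time_s: 5.0
position: [0.5232, 0.058, 0.0798]
ee_rot: [-0.0, -0.0, 1.0, -0.0]
force: [0.0, 0.9, -0.1]
grip_width: 0.0002
grasp_force: 0.0
```

Call:
servo_tool(
  series=[
    {"xyz":[0,0,0.001],"angular":[0,0,0],"fingers":-1},
    {"xyz":[0,0,0],"angular":[0,0,0],"fingers":-1},
    {"xyz":[0,0,0],"angular":[0,0,0],"fingers":-1},
  ],
)

```text
time_s: 5.25
position: [0.5232, 0.058, 0.0788]
ee_rot: [-0.0, -0.0, 1.0, -0.0]
force: [1.0, -0.1, -1.4]
grip_width: 0.0001
grasp_force: 0.0
```

Call:
servo_tool(
  series=[
    {"xyz":[0,0,0.001],"angular":[0,0,0],"fingers":-1},
    {"xyz":[0,0,0],"angular":[0,0,0],"fingers":-1},
    {"xyz":[0,0,0],"angular":[0,0,0],"fingers":-1},
  ],
)

```text
time_s: 5.5
position: [0.5232, 0.058, 0.0778]
ee_rot: [-0.0, -0.0, 1.0, -0.0]
force: [0.1, 0.2, 0.4]
grip_width: 0.0002
grasp_force: 0.0
```

Call:
servo_tool(
  series=[
    {"xyz":[0,0,0.001],"angular":[0,0,0],"fingers":-1},
    {"xyz":[0,0,0],"angular":[0,0,0],"fingers":-1},
    {"xyz":[0,0,0],"angular":[0,0,0],"fingers":-1},
  ],
)

```text
time_s: 5.75
position: [0.5232, 0.058, 0.0768]
ee_rot: [-0.0, -0.0, 1.0, 0.0]
force: [0.1, -0.8, 0.5]
grip_width: 0.0001
grasp_force: 0.0
```

Run:
```python
from h import *
f=[]
for i in range(6):
    p=viewer.snapshot('scene'); f.append(ctrl.observe()['force'])
print(np.mean(f,0),np.std(f,0),ctrl.observe()['wrist_torque'])
a=p['img'][150:270,230:390];cv2.imwrite('pics/c1.png',cv2.resize(a,None,fx=4.8,fy=4.8,interpolation=2))
```

```text
[-0.51703473  0.15713041  0.3939387 ] [0.32246561 0.48590183 0.53477898] [-0.02365794 -0.00489074 -0.03136815]
```

View pics/c1.png

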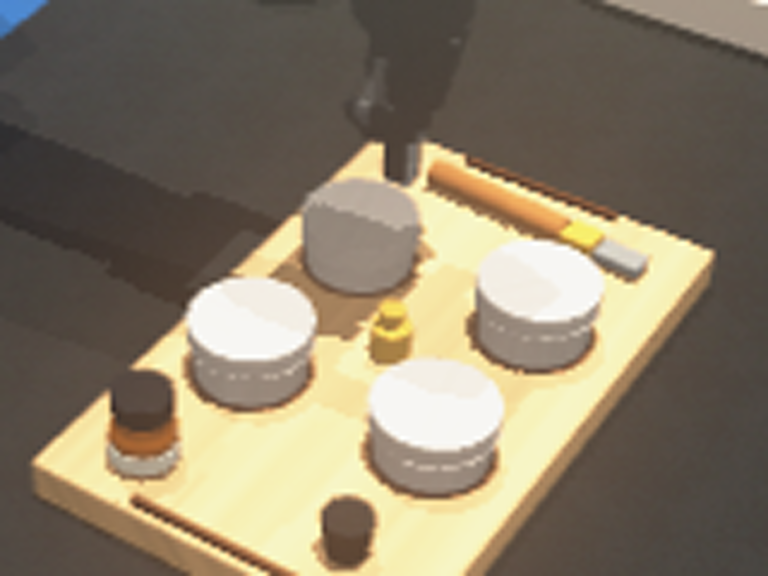

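The gripper is over the near-left lid. The finger end seems to merge with the shaded lid near (314,188), so I'll project the tip and zoom in.

Run:
```python
from h import *
s=ctrl.observe(); print(s['position'],s['force'])
T=[]
for n in('scene','top'):
    p=viewer.snapshot(n)
    K=np.array([[p['fx'],0,p['cx']],[0,p['fy'],p['cy']],[0,0,1]])
    pr=lambda X:cv2.projectPoints(np.array([X],float),np.array(p['rvec']),np.array(p['tvec']),K,np.array(p['dist_coeffs']))[0].ravel()
    c=s['position']-[0,0,.008]; uv=pr(c); lid=pr([.4955,.059,.072]); print(n,uv,lid)
    x,y=lid.astype(int); a=p['img'][y-35:y+25,x-35:x+35]
    a=cv2.convertScaleAbs(a,alpha=1.4); a=cv2.resize(a,None,fx=5.5,fy=5.5,interpolation=cv2.INTER_CUBIC)
    cv2.circle(a,tuple(int(v) for v in (uv-[x-35,y-35])*5.5+2.7),3,(0,0,255),-1); T.append(a)
cv2.imwrite('pics/c2.png',np.hstack(T))
```

```text
[0.52330053 0.0579904  0.07693393] [-0.36699793 -0.09745331  0.97209368]
scene [312.53239993 196.36965232] [305.03224909 192.57164204]
top [231.30403723 197.15178438] [230.54945514 206.06414302]
```

View pics/c2.png

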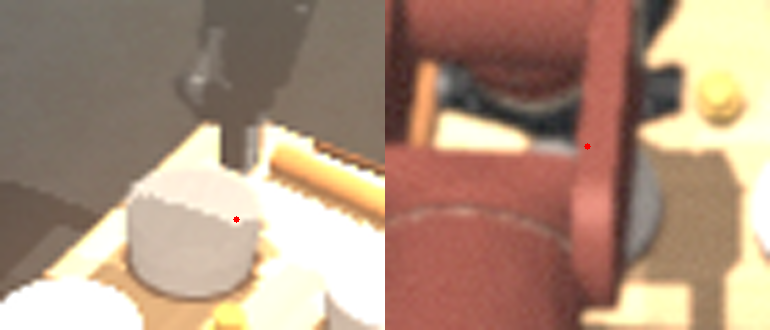

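The projected tip (red dot) falls on the lid's top, but the drawn finger seems to end about 9 px above it. I'll check `tips_ahead` again and step a little lower.

Call:
servo_tool(
  series=[
    {"xyz":[0,0,0.001],"angular":[0,0,0],"fingers":-1},
    {"xyz":[0,0,0],"angular":[0,0,0],"fingers":-1},
    {"xyz":[0,0,0],"angular":[0,0,0],"fingers":-1},
  ],
)

```text
time_s: 6.4
position: [0.5232, 0.058, 0.0758]
ee_rot: [-0.0, -0.0, 1.0, 0.0]
force: [-0.2, -0.1, -0.3]
grip_width: 0.0003
grasp_force: 0.0
```

```bash
cat > f.py <<'E'
from h import *
f=[]
for i in range(5):
    p=viewer.snapshot('scene'); s=ctrl.observe(); f.append(np.r_[s['force'],s['wrist_torque']])
print(ctrl.tips_ahead,s['position'],np.mean(f,0).round(3),s['time_s'])
E
python3 f.py
```

```text
0.008 [0.52328754 0.05798943 0.0759154 ] [-0.145  0.165 -0.217  0.001 -0.009 -0.025] 6.65
```

Call:
servo_tool(
  series=[
    {"xyz":[0,0,0.001],"angular":[0,0,0],"fingers":-1},
    {"xyz":[0,0,0],"angular":[0,0,0],"fingers":-1},
    {"xyz":[0,0,0],"angular":[0,0,0],"fingers":-1},
  ],
)

```text
time_s: 6.9
position: [0.5232, 0.058, 0.0748]
ee_rot: [-0.0, -0.0, 1.0, -0.0]
force: [-0.2, 0.4, 0.7]
grip_width: 0.0003
grasp_force: 0.0
```

```bash
python3 f.py
```

```text
0.008 [0.52328507 0.05800586 0.07490835] [ 0.419  0.257 -0.124  0.004 -0.005 -0.   ] 7.15
```

Run:
```python
from h import *
b=cv2.imread('pics/scene0.png'); p=viewer.snapshot('scene'); a=p['img']
def z(i): 
    i=i[170:225,280:335].copy()
    l=cv2.cvtColor(i,cv2.COLOR_BGR2LAB); l[...,0]=cv2.createCLAHE(4,(3,3)).apply(l[...,0]); i=cv2.cvtColor(l,cv2.COLOR_LAB2BGR)
    return cv2.resize(i,None,fx=7,fy=7,interpolation=cv2.INTER_CUBIC)
cv2.imwrite('pics/c3.png',np.hstack([z(b),z(a)]))
g=cv2.cvtColor(a,cv2.COLOR_BGR2GRAY)
for r in range(176,218,2): print(r,g[r,292:330:2])
```

```text
176 [83 83 84 84 83 82 68 76 67 67 67 69 69 69 83 84 85 86 85]
178 [83 84 83 83 83 85 81 67 68 68 69 69 73 97 85 85 86 86 85]
180 [ 83  82  84  83  82  82  82 178 194  69  69  76  90 221 230  96  87  87
  87]
182 [ 82  82  84  84  82  82 181 228 223  70  70  82 116 227 232 232 230 183
  90]
184 [ 85  83  85  86  83 185 228 226 222  71  71  87 118 236 176 181 205 225
  84]
186 [ 84  83  86  86 207 227 225 230 231  71  71  88 107 231 136 157 172 183
 217]
188 [ 83  84 120 188 180 175 174 175 178 153 110 103 215 231  96 108 132 156
 172]
190 [ 84 138 175 177 174 174 176 174 176 175 175 190 238 235 215 130 102 106
 127]
192 [ 93 167 140 175 174 175 175 174 176 176 177 177 202 238 239 239 232 129
 104]
194 [148 137 137 136 137 141 174 177 178 176 178 178 180 239 239 239 238 239
 233]
196 [222 138 138 137 138 138 137 139 143 178 178 178 172 239 239 238 240 240
 240]
198 [219 133 137 138 139 137 139 138 139 139 140 140 139 208 238 240 240 240
 240]
200 [226 132 136 139 138 138 139 139 139 138 140 142 137 211 239 240 240 239
 239]
202 [133 130 137 137 138 140 142 143 142 141 141 138 130 175 215 240 240 239
 239]
204 [117 128 134 138 140 140 141 142 143 141 139 135 100 177 239 240 239 239
 238]
206 [130  97 133 135 136 138 141 141 139 135 137 129 103 235 232 230 228 229
 230]
208 [133 123 103 136 138 140 139 139 137 136 132  92 175 231 229 229 228 226
 223]
210 [180 133 129  91 102 125 139 139 121  97 115 138 179 230 229 228 226 227
 234]
212 [238 182 135 135 134 132 137 133 134 178 175 228 230 228 228 226 227 230
 232]
214 [238 234 135 136 135 140 137 137 159 213 215 221 228 228 226 227 229 227
 217]
216 [239 241 136 135 140 138 138 162 199 138 145 192 228 226 226 229 227 216
 113]
```

View pics/c3.png

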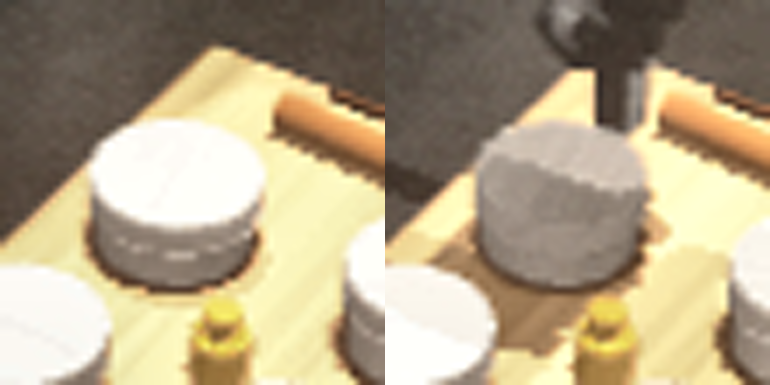

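In this view the finger (cols 310–317) ends at row 188, right on the lid's far arc. No contact force has been felt. I'll lift and compare the hand with its projected axis in free air.

Call:
servo_tool(
  series=[
    {"xyz":[0,0,-0.03],"angular":[0,0,0],"fingers":-1},
    {"xyz":[0,0,-0.03],"angular":[0,0,0],"fingers":-1},
    {"xyz":[0,0,0],"angular":[0,0,0],"fingers":-1},
  ],
)

```text
time_s: 7.45
position: [0.5273, 0.0579, 0.1417]
ee_rot: [0.005, -0.0, 1.0, -0.0]
force: [0.7, 0.7, 2.4]
grip_width: 0.0004
grasp_force: 0.0
```

Run:
```python
from h import *
p=viewer.snapshot('scene'); s=ctrl.observe(); print(s['position'],s['force'])
K=np.array([[p['fx'],0,p['cx']],[0,p['fy'],p['cy']],[0,0,1]])
pr=lambda X:cv2.projectPoints(np.array([X],float),np.array(p['rvec']),np.array(p['tvec']),K,np.array(p['dist_coeffs']))[0].ravel()
f=8;x0,y0=270,145
a=cv2.resize(p['img'][y0:y0+70,x0:x0+75],None,fx=f,fy=f,interpolation=cv2.INTER_CUBIC)
a=cv2.convertScaleAbs(a,alpha=1.3,beta=20)
for dz,c in((-.008,(0,0,255)),(.011,(0,255,0)),(.065,(255,0,0))):
    uv=pr(s['position']+[0,0,dz]);print(dz,uv)
    cv2.circle(a,tuple(int(v) for v in (uv-[x0,y0]+.5)*f),4,c,-1)
cv2.imwrite('pics/c4.png',a)
```

```text
[0.5262182  0.05792165 0.13934035] [ 1.04145314  0.17888652 -0.01766878]
-0.008 [314.48350272 180.77746627]
0.011 [314.84703617 175.73697411]
0.065 [315.92017612 160.8729749 ]
```

View pics/c4.png

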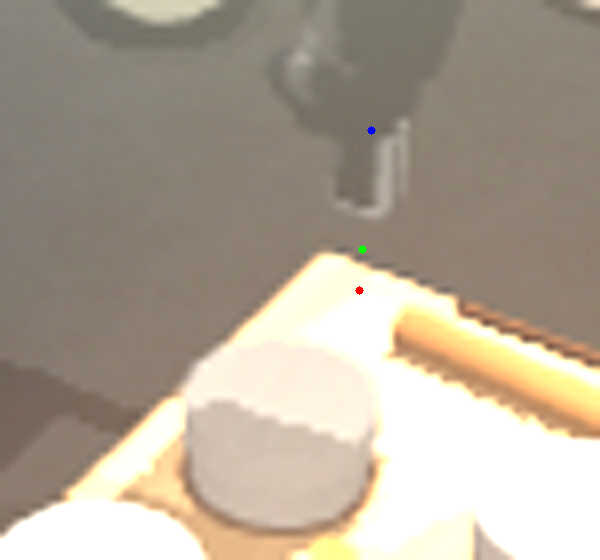

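The fingertip appears at crop row 210, but the projection puts it at 290, so it sits about 10 px higher. To tell a height error from a sideways one, I'll use the start pictures, where both cameras may show the hand.

Run:
```python
from h import *
T=[]
pos=np.array([.2673,.565,.2])
for n in('scene','top'):
    p=viewer.snapshot(n)
    K=np.array([[p['fx'],0,p['cx']],[0,p['fy'],p['cy']],[0,0,1]])
    pr=lambda X:cv2.projectPoints(np.array([X],float),np.array(p['rvec']),np.array(p['tvec']),K,np.array(p['dist_coeffs']))[0].ravel()
    im=cv2.imread(f'pics/{n}0.png'); f=5; uv=pr(pos);print(n,uv)
    x0,y0=max(0,min(480,int(uv[0])-40)),max(0,min(330,int(uv[1])-50))
    a=cv2.resize(im[y0:y0+90,x0:x0+80],None,fx=f,fy=f,interpolation=cv2.INTER_CUBIC); a=cv2.convertScaleAbs(a,alpha=1.3,beta=20)
    for dz,c in((-.008,(0,0,255)),(.011,(0,255,0)),(.065,(255,0,0))):
        cv2.circle(a,tuple(int(v) for v in (pr(pos+[0,0,dz])-[x0,y0]+.5)*f),3,c,-1)
    T.append(a)
cv2.imwrite('pics/c5.png',np.hstack(T)); print(x0,y0)
```

```text
scene [317.96731268  82.03702239]
top [ 30.93356392 278.12316727]
0 228
```

View pics/c5.png

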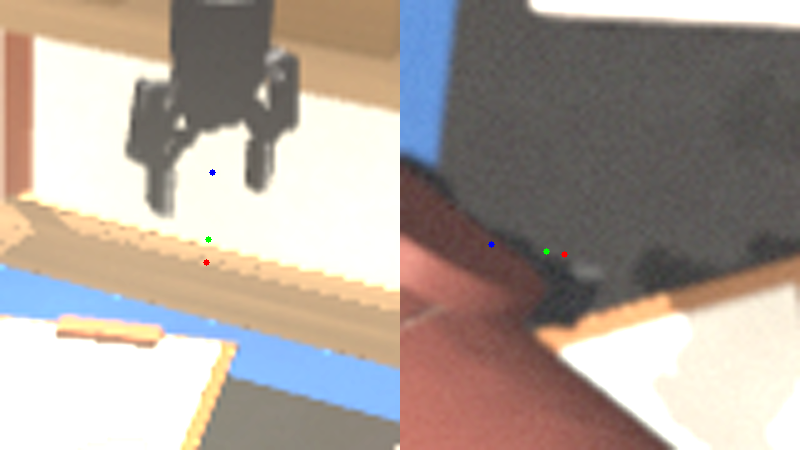

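The scene view puts the open fingertips about 9.5 px above their projection. The top view puts them shifted toward the higher-z side. Both mean the real tips sit about 30 mm higher than the state suggests, with xy right. I'll let force decide and go down past the earlier height.

Call:
servo_tool(
  series=[
    {"xyz":[0,0,0.035],"angular":[0,0,0],"fingers":-1},
    {"xyz":[0,0,0.025],"angular":[0,0,0],"fingers":-1},
    {"xyz":[0,0,0.005],"angular":[0,0,0],"fingers":-1},
    {"xyz":[0,0,0],"angular":[0,0,0],"fingers":-1},
    {"xyz":[0,0,0],"angular":[0,0,0],"fingers":-1},
  ],
)

```text
time_s: 8.02
position: [0.523, 0.058, 0.0696]
ee_rot: [-0.001, -0.0, 1.0, -0.0]
force: [0.1, -1.3, -0.0]
grip_width: 0.0003
grasp_force: 0.0
```

Call:
servo_tool(
  series=[
    {"xyz":[0,0,0.001],"angular":[0,0,0],"fingers":-1},
    {"xyz":[0,0,0.001],"angular":[0,0,0],"fingers":-1},
    {"xyz":[0,0,0],"angular":[0,0,0],"fingers":-1},
  ],
)

```text
time_s: 8.27
position: [0.5243, 0.058, 0.0693]
ee_rot: [0.001, -0.0, 1.0, -0.0]
force: [0.2, -0.3, 0.2]
grip_width: -0.0001
grasp_force: 0.0
```

Call:
servo_tool(
  series=[
    {"xyz":[0,0,0.001],"angular":[0,0,0],"fingers":-1},
    {"xyz":[0,0,0.001],"angular":[0,0,0],"fingers":-1},
    {"xyz":[0,0,0],"angular":[0,0,0],"fingers":-1},
  ],
)

```text
time_s: 8.52
position: [0.5233, 0.058, 0.066]
ee_rot: [0.0, -0.0, 1.0, 0.0]
force: [0.5, -0.8, -0.4]
grip_width: 0.0002
grasp_force: 0.0
```

Call:
servo_tool(
  series=[
    {"xyz":[0,0,0.001],"angular":[0,0,0],"fingers":-1},
    {"xyz":[0,0,0.001],"angular":[0,0,0],"fingers":-1},
    {"xyz":[0,0,0],"angular":[0,0,0],"fingers":-1},
  ],
)

```text
time_s: 8.77
position: [0.5231, 0.058, 0.0636]
ee_rot: [-0.0, -0.0, 1.0, -0.0]
force: [-0.5, 0.0, -0.4]
grip_width: -0.0001
grasp_force: 0.0
```

Call:
servo_tool(
  series=[
    {"xyz":[0,0,0.001],"angular":[0,0,0],"fingers":-1},
    {"xyz":[0,0,0.001],"angular":[0,0,0],"fingers":-1},
    {"xyz":[0,0,0],"angular":[0,0,0],"fingers":-1},
  ],
)

```text
time_s: 9.02
position: [0.5231, 0.058, 0.0616]
ee_rot: [-0.0, -0.0, 1.0, 0.0]
force: [0.2, 0.0, 1.1]
grip_width: -0.0003
grasp_force: 0.0
```

Run:
```python
from h import *
f=[]
for i in range(4):
    p=viewer.snapshot('scene');f.append(ctrl.observe()['force'])
print(np.mean(f,0))
g=cv2.cvtColor(p['img'],cv2.COLOR_BGR2GRAY)
for r in range(182,204): print(r,g[r,296:326:2])
```

```text
[-0.19270418  0.00477696  0.44622837]
182 [ 84  84  83  82 151  68  70  69  70  70  76 227 232 232 230]
183 [ 85  84  84 107 226 192  95  70  70  73  91 231 214 216 229]
184 [ 85  85  84 185 228 224 219  71  70  87 117 236 176 182 205]
185 [ 85  85 127 226 227 226 228  71  71  88 108 233 159 173 181]
186 [ 85  85 207 227 226 230 231  71  71  88 107 231 136 157 172]
187 [ 85 118 211 195 185 202 198  72  73  95 117 231 107 134 156]
188 [120 188 179 176 174 176 167  72  73  94 123 231  96 108 132]
189 [222 177 175 173 175 174 163  72  72  95 115 171 126 102 103]
190 [182 177 175 174 177 174 167  72  73  95 129 235 215 131 102]
191 [177 177 175 175 175 174 176 138  80 112 194 237 238 218 132]
192 [141 149 175 177 175 175 176 174 151 131 199 238 239 239 233]
193 [137 137 140 151 175 175 175 176 176 174 194 239 239 240 238]
194 [138 137 137 138 149 178 178 177 178 177 180 239 239 240 238]
195 [137 137 137 137 138 142 178 178 178 179 172 239 240 239 239]
196 [138 138 139 138 137 139 142 142 178 172 142 239 240 238 240]
197 [138 139 140 138 138 138 139 139 143 142 139 215 239 239 240]
198 [138 139 140 138 139 138 139 139 140 140 139 208 238 240 240]
199 [138 138 138 137 139 139 139 139 141 141 135 205 239 240 240]
200 [136 139 138 138 139 140 140 138 140 142 137 205 239 240 240]
201 [136 138 139 138 139 139 140 139 143 140 143 176 240 240 240]
202 [137 138 138 141 142 143 143 141 141 138 131 175 215 240 240]
203 [137 137 140 141 142 142 141 143 140 138  99 176 210 240 240]
```

Dark pixels now run down to row 191 in front of the lid, so the tips are above it and about 10 mm remain.

Call:
servo_tool(
  series=[
    {"xyz":[0,0,0.003],"angular":[0,0,0],"fingers":-1},
    {"xyz":[0,0,0.002],"angular":[0,0,0],"fingers":-1},
    {"xyz":[0,0,0],"angular":[0,0,0],"fingers":-1},
    {"xyz":[0,0,0],"angular":[0,0,0],"fingers":-1},
  ],
)

```text
time_s: 9.55
position: [0.523, 0.058, 0.0566]
ee_rot: [-0.0, -0.0, 1.0, 0.0]
force: [0.7, 0.7, -0.4]
grip_width: -0.0004
grasp_force: 0.0
```

Call:
servo_tool(
  series=[
    {"xyz":[0,0,0.001],"angular":[0,0,0],"fingers":-1},
    {"xyz":[0,0,0],"angular":[0,0,0],"fingers":-1},
    {"xyz":[0,0,0],"angular":[0,0,0],"fingers":-1},
  ],
)

```text
time_s: 9.8
position: [0.5233, 0.058, 0.0559]
ee_rot: [-0.0, -0.0, 1.0, -0.0]
force: [0.3, -0.6, -0.5]
grip_width: -0.0002
grasp_force: 0.0
```

Call:
servo_tool(
  series=[
    {"xyz":[0,0,0.001],"angular":[0,0,0],"fingers":-1},
    {"xyz":[0,0,0],"angular":[0,0,0],"fingers":-1},
    {"xyz":[0,0,0],"angular":[0,0,0],"fingers":-1},
  ],
)

```text
time_s: 10.05
position: [0.5233, 0.058, 0.0549]
ee_rot: [-0.0, -0.0, 1.0, 0.0]
force: [0.7, 0.6, 0.4]
grip_width: 0.0002
grasp_force: 0.0
```

Call:
servo_tool(
  series=[
    {"xyz":[0,0,0.001],"angular":[0,0,0],"fingers":-1},
    {"xyz":[0,0,0],"angular":[0,0,0],"fingers":-1},
    {"xyz":[0,0,0],"angular":[0,0,0],"fingers":-1},
  ],
)

```text
time_s: 10.3
position: [0.5232, 0.058, 0.0538]
ee_rot: [-0.0, -0.0, 1.0, -0.0]
force: [0.1, 0.1, -0.2]
grip_width: 0.0002
grasp_force: 0.0
```

Call:
servo_tool(
  series=[
    {"xyz":[0,0,0.001],"angular":[0,0,0],"fingers":-1},
    {"xyz":[0,0,0],"angular":[0,0,0],"fingers":-1},
    {"xyz":[0,0,0],"angular":[0,0,0],"fingers":-1},
  ],
)

```text
time_s: 10.55
position: [0.5232, 0.058, 0.0528]
ee_rot: [-0.0, -0.0, 1.0, 0.0]
force: [0.7, -0.2, -0.2]
grip_width: -0.0001
grasp_force: 0.0
```

Call:
servo_tool(
  series=[
    {"xyz":[0,0,0.001],"angular":[0,0,0],"fingers":-1},
    {"xyz":[0,0,0],"angular":[0,0,0],"fingers":-1},
    {"xyz":[0,0,0],"angular":[0,0,0],"fingers":-1},
  ],
)

```text
time_s: 10.8
position: [0.5232, 0.058, 0.0518]
ee_rot: [-0.0, -0.0, 1.0, 0.0]
force: [0.4, 0.9, -0.3]
grip_width: -0.0001
grasp_force: 0.0
```

Call:
servo_tool(
  series=[
    {"xyz":[0,0,0.001],"angular":[0,0,0],"fingers":-1},
    {"xyz":[0,0,0],"angular":[0,0,0],"fingers":-1},
    {"xyz":[0,0,0],"angular":[0,0,0],"fingers":-1},
  ],
)

```text
time_s: 11.05
position: [0.5232, 0.058, 0.0508]
ee_rot: [-0.0, -0.0, 1.0, 0.0]
force: [-0.7, -0.1, -0.6]
grip_width: -0.0002
grasp_force: 0.0
```

Call:
servo_tool(
  series=[
    {"xyz":[0,0,0.001],"angular":[0,0,0],"fingers":-1},
    {"xyz":[0,0,0],"angular":[0,0,0],"fingers":-1},
    {"xyz":[0,0,0],"angular":[0,0,0],"fingers":-1},
  ],
)

```text
time_s: 11.3
position: [0.5232, 0.058, 0.0498]
ee_rot: [-0.0, -0.0, 1.0, -0.0]
force: [-1.3, -0.0, -0.4]
grip_width: -0.0001
grasp_force: 0.0
```

Call:
servo_tool(
  series=[
    {"xyz":[0,0,0.001],"angular":[0,0,0],"fingers":-1},
    {"xyz":[0,0,0],"angular":[0,0,0],"fingers":-1},
    {"xyz":[0,0,0],"angular":[0,0,0],"fingers":-1},
  ],
)

```text
time_s: 11.55
position: [0.5232, 0.058, 0.0488]
ee_rot: [-0.0, -0.0, 1.0, 0.0]
force: [-1.1, 0.2, -0.9]
grip_width: 0.0003
grasp_force: 0.0
```

Run:
```python
from h import *
f=[]
for i in range(4):
    p=viewer.snapshot('scene');f.append(ctrl.observe()['force'])
print(np.mean(f,0))
g=cv2.cvtColor(p['img'],cv2.COLOR_BGR2GRAY)
for r in range(184,204): print(r,g[r,294:326:2])
```

```text
[-0.00175593 -0.19695796 -0.09956102]
184 [ 83  84  85  83 185  96  69  69  69  69  70  72 190 176 182 206]
185 [ 83  85  84 127 227 212  69  68  70  70  70  87 231 159 173 181]
186 [ 81  84  85 208 228 225  97  70  68  70  71  87 231 136 158 173]
187 [ 83  84 119 211 195 185 192 129  70  70  88 115 231 107 134 156]
188 [ 84 121 188 180 175 175 176 163  71  70  94 123 232  96 108 133]
189 [ 84 222 178 175 174 175 174 164  72  72  95 115 172 126 102 103]
190 [175 182 178 175 174 176 174 164  72  72  95 114 235 215 131 102]
191 [200 151 177 174 176 175 175 164  72  73 102 137 237 238 218 133]
192 [143 138 141 148 176 176 175 164  73  73 104 133 238 239 239 233]
193 [137 138 137 138 141 176 176 163  74  75 104 139 239 239 240 239]
194 [137 138 137 136 137 141 152 174 111  73 113 123 239 240 240 239]
195 [138 138 137 138 138 137 140 142 171 117 128 139 239 240 239 239]
196 [138 138 138 138 138 138 139 139 143 138 137 141 240 240 239 240]
197 [139 138 138 139 138 139 139 139 139 139 140 140 189 239 239 240]
198 [134 138 138 140 137 139 138 139 140 140 141 139 176 239 240 240]
199 [132 139 139 138 137 140 140 140 139 140 141 136 204 239 240 240]
200 [133 136 140 138 138 139 139 140 138 140 142 138 177 239 240 240]
201 [133 136 138 139 138 139 139 140 140 143 140 143 174 190 240 240]
202 [131 138 138 139 141 142 143 143 142 141 139 131 176 179 240 240]
203 [129 137 137 140 141 142 143 142 142 141 139  99 177 208 235 240]
```

Call:
servo_tool(
  series=[
    {"xyz":[0,0,0.001],"angular":[0,0,0],"fingers":-1},
    {"xyz":[0,0,0],"angular":[0,0,0],"fingers":-1},
    {"xyz":[0,0,0],"angular":[0,0,0],"fingers":-1},
  ],
)

```text
time_s: 12.0
position: [0.5232, 0.058, 0.0478]
ee_rot: [-0.0, -0.0, 1.0, -0.0]
force: [0.7, 0.3, -0.6]
grip_width: 0.0001
grasp_force: 0.0
```

Call:
servo_tool(
  series=[
    {"xyz":[0,0,0.001],"angular":[0,0,0],"fingers":-1},
    {"xyz":[0,0,0],"angular":[0,0,0],"fingers":-1},
    {"xyz":[0,0,0],"angular":[0,0,0],"fingers":-1},
  ],
)

```text
time_s: 12.25
position: [0.5232, 0.058, 0.0468]
ee_rot: [-0.0, -0.0, 1.0, -0.0]
force: [0.6, 0.4, 0.5]
grip_width: -0.0001
grasp_force: 0.0
```

Call:
servo_tool(
  series=[
    {"xyz":[0,0,0.001],"angular":[0,0,0],"fingers":-1},
    {"xyz":[0,0,0],"angular":[0,0,0],"fingers":-1},
    {"xyz":[0,0,0],"angular":[0,0,0],"fingers":-1},
  ],
)

```text
time_s: 12.5
position: [0.5232, 0.058, 0.0458]
ee_rot: [-0.0, -0.0, 1.0, -0.0]
force: [-0.9, 1.0, 0.2]
grip_width: 0.0001
grasp_force: 0.0
```

Call:
servo_tool(
  series=[
    {"xyz":[0,0,0.001],"angular":[0,0,0],"fingers":-1},
    {"xyz":[0,0,0],"angular":[0,0,0],"fingers":-1},
    {"xyz":[0,0,0],"angular":[0,0,0],"fingers":-1},
  ],
)

```text
time_s: 12.75
position: [0.5232, 0.058, 0.0448]
ee_rot: [-0.0, -0.0, 1.0, -0.0]
force: [0.2, -0.6, -0.0]
grip_width: 0.0003
grasp_force: 0.0
```

Call:
servo_tool(
  series=[
    {"xyz":[0,0,0.001],"angular":[0,0,0],"fingers":-1},
    {"xyz":[0,0,0],"angular":[0,0,0],"fingers":-1},
    {"xyz":[0,0,0],"angular":[0,0,0],"fingers":-1},
  ],
)

```text
time_s: 13.0
position: [0.5232, 0.058, 0.0438]
ee_rot: [-0.0, -0.0, 1.0, -0.0]
force: [0.0, 0.3, 0.1]
grip_width: -0.0002
grasp_force: 0.0
```

Call:
servo_tool(
  series=[
    {"xyz":[0,0,0.001],"angular":[0,0,0],"fingers":-1},
    {"xyz":[0,0,0],"angular":[0,0,0],"fingers":-1},
    {"xyz":[0,0,0],"angular":[0,0,0],"fingers":-1},
  ],
)

```text
time_s: 13.25
position: [0.5232, 0.058, 0.0428]
ee_rot: [-0.0, -0.0, 1.0, -0.0]
force: [-0.3, -0.3, -0.1]
grip_width: 0.0001
grasp_force: 0.0
```

Run:
```python
from h import *
f=[]
for i in range(4):
    p=viewer.snapshot('scene');f.append(ctrl.observe()['force'])
print(np.mean(f,0))
a=cv2.convertScaleAbs(p['img'][165:220,280:335],alpha=1.2,beta=15)
cv2.imwrite('pics/c6.png',cv2.resize(a,None,fx=9,fy=9,interpolation=cv2.INTER_CUBIC))
```

```text
[-0.09583326 -0.18884739  0.06482037]
```

View pics/c6.png

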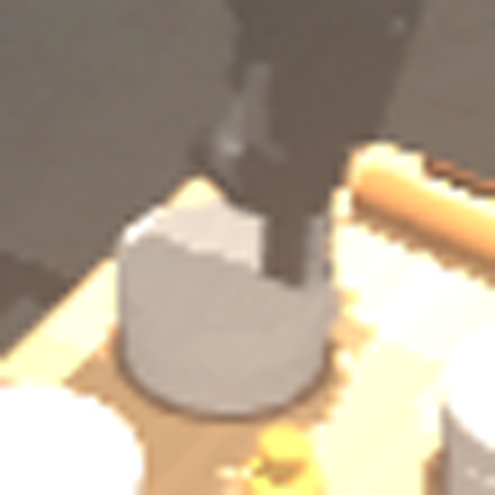

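The tip is now at about (313,197), just above the lid's right-hand side with a few mm left.

Call:
servo_tool(
  series=[
    {"xyz":[0,0,0.001],"angular":[0,0,0],"fingers":-1},
    {"xyz":[0,0,0],"angular":[0,0,0],"fingers":-1},
    {"xyz":[0,0,0],"angular":[0,0,0],"fingers":-1},
  ],
)

```text
time_s: 13.7
position: [0.5232, 0.058, 0.0418]
ee_rot: [-0.0, -0.0, 1.0, -0.0]
force: [-1.4, 0.3, -0.3]
grip_width: 0.0002
grasp_force: 0.0
```

Call:
servo_tool(
  series=[
    {"xyz":[0,0,0.001],"angular":[0,0,0],"fingers":-1},
    {"xyz":[0,0,0],"angular":[0,0,0],"fingers":-1},
    {"xyz":[0,0,0],"angular":[0,0,0],"fingers":-1},
  ],
)

```text
time_s: 13.95
position: [0.5232, 0.058, 0.0408]
ee_rot: [-0.0, -0.0, 1.0, -0.0]
force: [-0.2, 0.2, -0.7]
grip_width: -0.0002
grasp_force: 0.0
```

Call:
servo_tool(
  series=[
    {"xyz":[0,0,0.001],"angular":[0,0,0],"fingers":-1},
    {"xyz":[0,0,0],"angular":[0,0,0],"fingers":-1},
    {"xyz":[0,0,0],"angular":[0,0,0],"fingers":-1},
  ],
)

```text
time_s: 14.2
position: [0.5232, 0.058, 0.0398]
ee_rot: [-0.0, -0.0, 1.0, 0.0]
force: [0.5, 0.3, -0.8]
grip_width: 0.0002
grasp_force: 0.0
```

Call:
servo_tool(
  series=[
    {"xyz":[0,0,0.001],"angular":[0,0,0],"fingers":-1},
    {"xyz":[0,0,0],"angular":[0,0,0],"fingers":-1},
    {"xyz":[0,0,0],"angular":[0,0,0],"fingers":-1},
  ],
)

```text
time_s: 14.45
position: [0.5232, 0.058, 0.0388]
ee_rot: [-0.0, -0.0, 1.0, 0.0]
force: [0.5, -0.2, 0.2]
grip_width: -0.0004
grasp_force: 0.0
```

Call:
servo_tool(
  series=[
    {"xyz":[0,0,0.001],"angular":[0,0,0],"fingers":-1},
    {"xyz":[0,0,0],"angular":[0,0,0],"fingers":-1},
    {"xyz":[0,0,0],"angular":[0,0,0],"fingers":-1},
  ],
)

```text
time_s: 14.7
position: [0.5232, 0.058, 0.0378]
ee_rot: [-0.0, -0.0, 1.0, -0.0]
force: [-0.1, -0.4, -0.0]
grip_width: -0.0002
grasp_force: 0.0
```

```bash
cat > g.py <<'E'
from h import *
f=[]
for i in range(4):
    p=viewer.snapshot('scene');s=ctrl.observe();f.append(np.r_[s['force'],s['wrist_torque']])
print(s['position'],np.mean(f,0).round(3),s['time_s'])
E
cat > gg.py <<'E'
from g import *
g=cv2.cvtColor(p['img'],cv2.COLOR_BGR2GRAY)
for r in range(184,206): print(r,g[r,292:326:2])
E
python3 gg.py
```

```text
[0.52326864 0.05800242 0.03790362] [ 0.444 -0.025  0.056  0.007 -0.016  0.011] 14.9
184 [ 84  83  84  85  80  69  87  75  70  71  71  70  70 119 177 183 207]
185 [ 84  83  84  84 128 135  82  73  70  70  70  70  70  90 160 173 182]
186 [ 84  82  85  84 209 218  74  74  70  70  70  71  71 115 137 157 174]
187 [ 84  84  85 119 212 194  84  70  69  70  71  71  73 202 108 135 157]
188 [ 83  84 120 190 181 177 154  70  70  70  72  72 103 231  97 109 134]
189 [ 85  85 223 179 176 175 169  89  71  71  72  72 108 172 127 102 104]
190 [ 84 192 182 177 175 176 177 170 134  71  72  90 115 235 216 131 104]
191 [ 84 202 142 152 175 176 177 174 163  72  72 103 138 238 239 219 134]
192 [101 144 138 137 140 176 176 175 164  73  73 104 133 238 239 239 233]
193 [118 138 138 137 137 142 150 176 163  74  74 105 135 239 240 240 239]
194 [221 138 138 137 137 138 138 142 164  75  75 114 109 239 240 240 239]
195 [220 139 139 138 138 138 138 139 132  75  74 115 106 239 240 239 239]
196 [223 139 139 138 138 139 138 139 131  75  75 115 112 240 240 239 240]
197 [229 139 138 139 140 139 139 139 138 107  75 115 125 190 239 239 240]
198 [216 135 139 140 140 138 141 139 139 137 132 129 139 177 239 240 240]
199 [213 132 139 140 139 138 140 140 140 139 142 141 137 176 239 240 241]
200 [227 133 137 140 139 139 140 140 140 139 141 143 139 175 240 240 240]
201 [164 133 137 139 140 139 140 141 140 141 143 140 144 174 190 241 240]
202 [135 131 139 138 139 141 143 144 143 142 142 139 132 177 179 240 240]
203 [119 129 138 138 141 142 142 142 142 143 141 140  98 178 179 233 235]
204 [114 130 135 140 142 141 142 143 145 143 141 136  96 234 230 231 231]
205 [126 112 134 137 140 141 143 143 143 142 137 135  96 232 232 231 230]
```

Call:
servo_tool(
  series=[
    {"xyz":[0,0,0.001],"angular":[0,0,0],"fingers":-1},
    {"xyz":[0,0,0],"angular":[0,0,0],"fingers":-1},
    {"xyz":[0,0,0],"angular":[0,0,0],"fingers":-1},
  ],
)

```text
time_s: 15.15
position: [0.5235, 0.058, 0.0375]
ee_rot: [0.0, -0.0, 1.0, -0.0]
force: [-1.9, -0.1, 4.3]
grip_width: -0.0003
grasp_force: 2.2
```

Call:
servo_tool(
  series=[
    {"xyz":[0,0,0.001],"angular":[0,0,0],"fingers":-1},
    {"xyz":[0,0,0],"angular":[0,0,0],"fingers":-1},
    {"xyz":[0,0,0],"angular":[0,0,0],"fingers":-1},
  ],
)

```text
time_s: 15.4
position: [0.5236, 0.058, 0.0374]
ee_rot: [-0.0, -0.0, 1.0, -0.0]
force: [-4.2, 0.3, 10.1]
grip_width: -0.0
grasp_force: 4.9
```

The lid C contact is stiff: TCP 0.0376 and the force rises about 5 N per mm, so it is home. Next is the far-left lid, pressed on its near side.

Call:
servo_tool(
  series=[
    {"xyz":[0,0,-0.014],"angular":[0,0,0],"fingers":-1},
    {"xyz":[0,0,0],"angular":[0,0,0],"fingers":-1},
    {"xyz":[-0.039,-0.0015,0],"angular":[0,0,0],"fingers":-1},
    {"xyz":[-0.039,-0.0015,0],"angular":[0,0,0],"fingers":-1},
    {"xyz":[0,0,0],"angular":[0,0,0],"fingers":-1},
  ],
)

```text
time_s: 15.82
position: [0.6059, 0.0543, 0.0483]
ee_rot: [0.001, 0.0, 1.0, -0.0]
force: [-0.3, -0.5, 0.5]
grip_width: 0.0002
grasp_force: 0.0
```

Call:
servo_tool(
  series=[
    {"xyz":[0,0,0.003],"angular":[0,0,0],"fingers":-1},
    {"xyz":[0,0,0.002],"angular":[0,0,0],"fingers":-1},
    {"xyz":[0,0,0],"angular":[0,0,0],"fingers":-1},
    {"xyz":[0,0,0],"angular":[0,0,0],"fingers":-1},
  ],
)

```text
time_s: 16.15
position: [0.6001, 0.0552, 0.0445]
ee_rot: [-0.0, -0.0, 1.0, 0.0]
force: [0.2, 0.4, 0.1]
grip_width: -0.0001
grasp_force: 0.0
```

Call:
servo_tool(
  series=[
    {"xyz":[0,0,0.001],"angular":[0,0,0],"fingers":-1},
    {"xyz":[0,0,0],"angular":[0,0,0],"fingers":-1},
    {"xyz":[0,0,0],"angular":[0,0,0],"fingers":-1},
  ],
)

```text
time_s: 16.4
position: [0.6011, 0.0551, 0.0443]
ee_rot: [0.0, -0.0, 1.0, -0.0]
force: [0.1, 0.4, -0.4]
grip_width: 0.0
grasp_force: 0.0
```

Call:
servo_tool(
  series=[
    {"xyz":[0,0,0.001],"angular":[0,0,0],"fingers":-1},
    {"xyz":[0,0,0],"angular":[0,0,0],"fingers":-1},
    {"xyz":[0,0,0],"angular":[0,0,0],"fingers":-1},
  ],
)

```text
time_s: 16.65
position: [0.6013, 0.055, 0.0431]
ee_rot: [0.0, -0.0, 1.0, -0.0]
force: [-1.1, 0.6, 0.9]
grip_width: -0.0002
grasp_force: 0.5
```

Call:
servo_tool(
  series=[
    {"xyz":[0,0,0.001],"angular":[0,0,0],"fingers":-1},
    {"xyz":[0,0,0],"angular":[0,0,0],"fingers":-1},
    {"xyz":[0,0,0],"angular":[0,0,0],"fingers":-1},
  ],
)

```text
time_s: 16.9
position: [0.6014, 0.055, 0.043]
ee_rot: [-0.0, -0.0, 1.0, -0.0]
force: [-3.8, 0.9, 6.1]
grip_width: -0.0001
grasp_force: 2.9
```

Lid A is stiff too (contact at 0.043, 6 N with no give), so it is home. Next is the far-right lid, B.

Call:
servo_tool(
  series=[
    {"xyz":[0,0,-0.01],"angular":[0,0,0],"fingers":-1},
    {"xyz":[0.002,-0.034,0],"angular":[0,0,0],"fingers":-1},
    {"xyz":[0.002,-0.033,0],"angular":[0,0,0],"fingers":-1},
    {"xyz":[0.002,-0.033,0],"angular":[0,0,0],"fingers":-1},
    {"xyz":[0.001,-0.033,0],"angular":[0,0,0],"fingers":-1},
  ],
)

```text
time_s: 17.32
position: [0.5943, -0.0792, 0.0525]
ee_rot: [0.0, -0.0, 1.0, -0.0]
force: [0.3, 0.0, -0.1]
grip_width: -0.0002
grasp_force: 0.0
```

Call:
servo_tool(
  series=[
    {"xyz":[0,0,0],"angular":[0,0,0],"fingers":-1},
    {"xyz":[0,0,0.004],"angular":[0,0,0],"fingers":-1},
    {"xyz":[0,0,0.003],"angular":[0,0,0],"fingers":-1},
    {"xyz":[0,0,0],"angular":[0,0,0],"fingers":-1},
    {"xyz":[0,0,0],"angular":[0,0,0],"fingers":-1},
  ],
)

```text
time_s: 17.73
position: [0.5939, -0.0767, 0.0442]
ee_rot: [-0.001, -0.001, 1.0, 0.0]
force: [-0.7, -0.4, 0.6]
grip_width: 0.0003
grasp_force: 0.0
```

Call:
servo_tool(
  series=[
    {"xyz":[0,0,0.001],"angular":[0,0,0],"fingers":-1},
    {"xyz":[0,0,0],"angular":[0,0,0],"fingers":-1},
    {"xyz":[0,0,0],"angular":[0,0,0],"fingers":-1},
  ],
)

```text
time_s: 17.98
position: [0.5944, -0.0774, 0.0439]
ee_rot: [0.0, -0.0, 1.0, 0.0]
force: [0.0, 0.5, -0.5]
grip_width: -0.0
grasp_force: 0.0
```

Call:
servo_tool(
  series=[
    {"xyz":[0,0,0.001],"angular":[0,0,0],"fingers":-1},
    {"xyz":[0,0,0],"angular":[0,0,0],"fingers":-1},
    {"xyz":[0,0,0],"angular":[0,0,0],"fingers":-1},
  ],
)

```text
time_s: 18.23
position: [0.5943, -0.0779, 0.0429]
ee_rot: [-0.0, -0.0, 1.0, -0.0]
force: [-0.5, 0.9, -0.1]
grip_width: -0.0003
grasp_force: 0.0
```

Call:
servo_tool(
  series=[
    {"xyz":[0,0,0.001],"angular":[0,0,0],"fingers":-1},
    {"xyz":[0,0,0],"angular":[0,0,0],"fingers":-1},
    {"xyz":[0,0,0],"angular":[0,0,0],"fingers":-1},
  ],
)

```text
time_s: 18.48
position: [0.5942, -0.078, 0.0418]
ee_rot: [-0.0, -0.0, 1.0, 0.0]
force: [0.3, -0.2, 0.0]
grip_width: -0.0003
grasp_force: 0.0
```

Call:
servo_tool(
  series=[
    {"xyz":[0,0,0.001],"angular":[0,0,0],"fingers":-1},
    {"xyz":[0,0,0],"angular":[0,0,0],"fingers":-1},
    {"xyz":[0,0,0],"angular":[0,0,0],"fingers":-1},
  ],
)

```text
time_s: 18.73
position: [0.5942, -0.078, 0.0408]
ee_rot: [-0.0, -0.0, 1.0, 0.0]
force: [0.2, -0.2, -0.2]
grip_width: -0.0001
grasp_force: 0.0
```

Call:
servo_tool(
  series=[
    {"xyz":[0,0,0.001],"angular":[0,0,0],"fingers":-1},
    {"xyz":[0,0,0],"angular":[0,0,0],"fingers":-1},
    {"xyz":[0,0,0],"angular":[0,0,0],"fingers":-1},
  ],
)

```text
time_s: 18.98
position: [0.5942, -0.078, 0.0398]
ee_rot: [-0.0, -0.0, 1.0, 0.0]
force: [-0.4, -0.2, -0.1]
grip_width: -0.0003
grasp_force: 0.0
```

Call:
servo_tool(
  series=[
    {"xyz":[0,0,0.001],"angular":[0,0,0],"fingers":-1},
    {"xyz":[0,0,0],"angular":[0,0,0],"fingers":-1},
    {"xyz":[0,0,0],"angular":[0,0,0],"fingers":-1},
  ],
)

```text
time_s: 19.23
position: [0.5944, -0.078, 0.0395]
ee_rot: [0.0, -0.0, 1.0, -0.0]
force: [-2.1, 0.4, 3.7]
grip_width: 0.0002
grasp_force: 2.2
```

Lid B is stiff (3.7 N with no drop), so it is home. Now the near-right lid, D.

Call:
servo_tool(
  series=[
    {"xyz":[0,0,-0.012],"angular":[0,0,0],"fingers":-1},
    {"xyz":[0,0,0],"angular":[0,0,0],"fingers":-1},
    {"xyz":[0.038,0.003,0],"angular":[0,0,0],"fingers":-1},
    {"xyz":[0.038,0.002,0],"angular":[0,0,0],"fingers":-1},
    {"xyz":[0,0,0],"angular":[0,0,0],"fingers":-1},
  ],
)

```text
time_s: 19.65
position: [0.5098, -0.071, 0.0465]
ee_rot: [-0.005, -0.0, 1.0, 0.001]
force: [-1.5, 0.5, -1.7]
grip_width: -0.0
grasp_force: 0.0
```

Call:
servo_tool(
  series=[
    {"xyz":[0,0,0.003],"angular":[0,0,0],"fingers":-1},
    {"xyz":[0,0,0.003],"angular":[0,0,0],"fingers":-1},
    {"xyz":[0,0,0],"angular":[0,0,0],"fingers":-1},
    {"xyz":[0,0,0],"angular":[0,0,0],"fingers":-1},
  ],
)

```text
time_s: 19.98
position: [0.5198, -0.0733, 0.0456]
ee_rot: [0.001, -0.0, 1.0, -0.0]
force: [0.6, 0.1, -0.1]
grip_width: 0.0001
grasp_force: 0.0
```

Call:
servo_tool(
  series=[
    {"xyz":[0,0,0.001],"angular":[0,0,0],"fingers":-1},
    {"xyz":[0,0,0],"angular":[0,0,0],"fingers":-1},
    {"xyz":[0,0,0],"angular":[0,0,0],"fingers":-1},
  ],
)

```text
time_s: 20.23
position: [0.5188, -0.0731, 0.044]
ee_rot: [0.0, -0.0, 1.0, -0.0]
force: [0.7, -0.3, 0.0]
grip_width: 0.0001
grasp_force: 0.0
```

Call:
servo_tool(
  series=[
    {"xyz":[0,0,0.001],"angular":[0,0,0],"fingers":-1},
    {"xyz":[0,0,0],"angular":[0,0,0],"fingers":-1},
    {"xyz":[0,0,0],"angular":[0,0,0],"fingers":-1},
  ],
)

```text
time_s: 20.48
position: [0.5182, -0.073, 0.0428]
ee_rot: [-0.0, -0.0, 1.0, 0.0]
force: [0.0, 0.5, -0.9]
grip_width: -0.0
grasp_force: 0.0
```

Call:
servo_tool(
  series=[
    {"xyz":[0,0,0.001],"angular":[0,0,0],"fingers":-1},
    {"xyz":[0,0,0],"angular":[0,0,0],"fingers":-1},
    {"xyz":[0,0,0],"angular":[0,0,0],"fingers":-1},
  ],
)

```text
time_s: 20.73
position: [0.5182, -0.073, 0.0418]
ee_rot: [-0.0, -0.0, 1.0, 0.0]
force: [0.7, 0.2, -0.9]
grip_width: 0.0
grasp_force: 0.0
```

Call:
servo_tool(
  series=[
    {"xyz":[0,0,0.001],"angular":[0,0,0],"fingers":-1},
    {"xyz":[0,0,0],"angular":[0,0,0],"fingers":-1},
    {"xyz":[0,0,0],"angular":[0,0,0],"fingers":-1},
  ],
)

```text
time_s: 20.98
position: [0.5184, -0.073, 0.041]
ee_rot: [0.0, -0.0, 1.0, -0.0]
force: [0.6, 0.6, 0.2]
grip_width: 0.0001
grasp_force: 0.2
```

Call:
servo_tool(
  series=[
    {"xyz":[0,0,0.001],"angular":[0,0,0],"fingers":-1},
    {"xyz":[0,0,0],"angular":[0,0,0],"fingers":-1},
    {"xyz":[0,0,0],"angular":[0,0,0],"fingers":-1},
  ],
)

```text
time_s: 21.23
position: [0.5186, -0.073, 0.0401]
ee_rot: [0.0, -0.0, 1.0, -0.0]
force: [1.0, 0.7, 1.6]
grip_width: 0.0
grasp_force: 0.5
```

Call:
servo_tool(
  series=[
    {"xyz":[0,0,0.001],"angular":[0,0,0],"fingers":-1},
    {"xyz":[0,0,0],"angular":[0,0,0],"fingers":-1},
    {"xyz":[0,0,0],"angular":[0,0,0],"fingers":-1},
  ],
)

```text
time_s: 21.48
position: [0.5186, -0.073, 0.0391]
ee_rot: [0.0, -0.0, 1.0, -0.0]
force: [1.8, 0.3, 1.1]
grip_width: -0.0
grasp_force: 0.9
```

Call:
servo_tool(
  series=[
    {"xyz":[0,0,0.001],"angular":[0,0,0],"fingers":-1},
    {"xyz":[0,0,0],"angular":[0,0,0],"fingers":-1},
    {"xyz":[0,0,0],"angular":[0,0,0],"fingers":-1},
  ],
)

```text
time_s: 21.73
position: [0.5187, -0.0731, 0.0383]
ee_rot: [0.0, -0.0, 1.0, -0.0]
force: [0.8, 0.3, 2.6]
grip_width: 0.0001
grasp_force: 1.6
```

Lid D gives: it dropped about 3 mm under 1–2 N, so it is the loose one. I'll lift and go to its middle.

Call:
servo_tool(
  series=[
    {"xyz":[0,0,-0.012],"angular":[0,0,0],"fingers":-1},
    {"xyz":[0,0,0],"angular":[0,0,0],"fingers":-1},
    {"xyz":[0.027,-0.001,0],"angular":[0,0,0],"fingers":-1},
    {"xyz":[0,0,0],"angular":[0,0,0],"fingers":-1},
    {"xyz":[0,0,0],"angular":[0,0,0],"fingers":-1},
  ],
)

```text
time_s: 22.15
position: [0.4901, -0.0738, 0.0493]
ee_rot: [-0.001, 0.0, 1.0, 0.0]
force: [0.0, 0.1, 0.8]
grip_width: -0.0001
grasp_force: 0.0
```

Call:
servo_tool(
  series=[
    {"xyz":[0,0,0.004],"angular":[0,0,0],"fingers":-1},
    {"xyz":[0,0,0.002],"angular":[0,0,0],"fingers":-1},
    {"xyz":[0,0,0],"angular":[0,0,0],"fingers":-1},
    {"xyz":[0,0,0],"angular":[0,0,0],"fingers":-1},
  ],
)

```text
time_s: 22.48
position: [0.4915, -0.074, 0.0437]
ee_rot: [-0.0, -0.0, 1.0, 0.0]
force: [0.2, 0.6, -0.2]
grip_width: 0.0
grasp_force: 0.0
```

Call:
servo_tool(
  series=[
    {"xyz":[0,0,0.001],"angular":[0,0,0],"fingers":-1},
    {"xyz":[0,0,0.001],"angular":[0,0,0],"fingers":-1},
    {"xyz":[0,0,0],"angular":[0,0,0],"fingers":-1},
    {"xyz":[0,0,0],"angular":[0,0,0],"fingers":-1},
  ],
)

```text
time_s: 22.82
position: [0.4913, -0.074, 0.0418]
ee_rot: [-0.0, -0.0, 1.0, 0.0]
force: [-0.1, 0.4, 0.3]
grip_width: -0.0003
grasp_force: 0.0
```

Call:
servo_tool(
  series=[
    {"xyz":[0,0,0.001],"angular":[0,0,0],"fingers":-1},
    {"xyz":[0,0,0.001],"angular":[0,0,0],"fingers":-1},
    {"xyz":[0,0,0],"angular":[0,0,0],"fingers":-1},
  ],
)

```text
time_s: 23.07
position: [0.4915, -0.0741, 0.0409]
ee_rot: [-0.0, -0.0, 1.0, -0.0]
force: [-2.0, 1.3, 5.4]
grip_width: -0.0002
grasp_force: 2.9
```

Call:
servo_tool(
  series=[
    {"xyz":[0,0,0.001],"angular":[0,0,0],"fingers":-1},
    {"xyz":[0,0,0],"angular":[0,0,0],"fingers":-1},
    {"xyz":[0,0,0],"angular":[0,0,0],"fingers":-1},
  ],
)

```text
time_s: 23.32
position: [0.4915, -0.0741, 0.0401]
ee_rot: [-0.0, -0.0, 1.0, -0.0]
force: [-4.1, 1.4, 6.3]
grip_width: 0.0
grasp_force: 3.4
```

Call:
servo_tool(
  series=[
    {"xyz":[0,0,0.001],"angular":[0,0,0],"fingers":-1},
    {"xyz":[0,0,0],"angular":[0,0,0],"fingers":-1},
    {"xyz":[0,0,0],"angular":[0,0,0],"fingers":-1},
  ],
)

```text
time_s: 23.57
position: [0.4915, -0.0741, 0.0392]
ee_rot: [-0.0, -0.0, 1.0, -0.0]
force: [-3.0, 1.1, 7.1]
grip_width: -0.0002
grasp_force: 3.5
```

It is sliding down. I'll continue.

Call:
servo_tool(
  series=[
    {"xyz":[0,0,0.001],"angular":[0,0,0],"fingers":-1},
    {"xyz":[0,0,0.001],"angular":[0,0,0],"fingers":-1},
    {"xyz":[0,0,0],"angular":[0,0,0],"fingers":-1},
  ],
)

```text
time_s: 23.82
position: [0.4915, -0.0741, 0.0371]
ee_rot: [-0.0, -0.0, 1.0, -0.0]
force: [-3.6, 0.5, 6.6]
grip_width: -0.0002
grasp_force: 3.4
```

Call:
servo_tool(
  series=[
    {"xyz":[0,0,0.001],"angular":[0,0,0],"fingers":-1},
    {"xyz":[0,0,0],"angular":[0,0,0],"fingers":-1},
    {"xyz":[0,0,0],"angular":[0,0,0],"fingers":-1},
  ],
)

```text
time_s: 24.07
position: [0.4915, -0.0741, 0.0362]
ee_rot: [-0.0, -0.0, 1.0, -0.0]
force: [-4.2, 1.4, 7.4]
grip_width: -0.0003
grasp_force: 3.6
```

Call:
servo_tool(
  series=[
    {"xyz":[0,0,0.001],"angular":[0,0,0],"fingers":-1},
    {"xyz":[0,0,0],"angular":[0,0,0],"fingers":-1},
    {"xyz":[0,0,0],"angular":[0,0,0],"fingers":-1},
  ],
)

```text
time_s: 24.32
position: [0.4915, -0.0741, 0.0359]
ee_rot: [-0.0, -0.0, 1.0, 0.0]
force: [-6.5, 2.3, 12.2]
grip_width: 0.0002
grasp_force: 6.0
```

Call:
servo_tool(
  series=[
    {"xyz":[0,0,0.001],"angular":[0,0,0],"fingers":-1},
    {"xyz":[0,0,0],"angular":[0,0,0],"fingers":-1},
    {"xyz":[0,0,0],"angular":[0,0,0],"fingers":-1},
  ],
)

```text
time_s: 24.57
position: [0.4915, -0.0741, 0.0359]
ee_rot: [-0.001, -0.0, 1.0, 0.0]
force: [-9.0, 2.6, 18.4]
grip_width: -0.0002
grasp_force: 8.9
```

Call:
servo_tool(
  series=[
    {"xyz":[0,0,-0.014],"angular":[0,0,0],"fingers":-1},
    {"xyz":[0,0,0],"angular":[0,0,0],"fingers":-1},
    {"xyz":[-0.027,0,0],"angular":[0,0,0],"fingers":-1},
    {"xyz":[0,0,0.006],"angular":[0,0,0],"fingers":-1},
    {"xyz":[0,0,0],"angular":[0,0,0],"fingers":-1},
  ],
)

```text
time_s: 24.98
position: [0.5181, -0.0739, 0.0396]
ee_rot: [-0.001, -0.0, 1.0, 0.0]
force: [-0.9, 0.5, -0.6]
grip_width: -0.0002
grasp_force: 0.0
```

It stopped 5.3 mm down and holds at 18 N. A light check on its side comes next.

Call:
servo_tool(
  series=[
    {"xyz":[0,0,0.002],"angular":[0,0,0],"fingers":-1},
    {"xyz":[0,0,0.002],"angular":[0,0,0],"fingers":-1},
    {"xyz":[0,0,0],"angular":[0,0,0],"fingers":-1},
    {"xyz":[0,0,0],"angular":[0,0,0],"fingers":-1},
  ],
)

```text
time_s: 25.32
position: [0.5178, -0.0739, 0.0366]
ee_rot: [-0.0, -0.0, 1.0, 0.0]
force: [-0.1, 0.0, 0.5]
grip_width: 0.0001
grasp_force: 0.0
```

Call:
servo_tool(
  series=[
    {"xyz":[0,0,0.0015],"angular":[0,0,0],"fingers":-1},
    {"xyz":[0,0,0],"angular":[0,0,0],"fingers":-1},
    {"xyz":[0,0,0],"angular":[0,0,0],"fingers":-1},
  ],
)

```text
time_s: 25.57
position: [0.5183, -0.0741, 0.036]
ee_rot: [-0.0, -0.0, 1.0, -0.0]
force: [-2.1, 0.3, 5.2]
grip_width: -0.0003
grasp_force: 2.2
```

It is stiff and level now. I'll lift clear and check.

Call:
servo_tool(
  series=[
    {"xyz":[0,0,-0.015],"angular":[0,0,0],"fingers":-1},
    {"xyz":[0,0,-0.035],"angular":[0,0,0],"fingers":-1},
    {"xyz":[0,0,-0.035],"angular":[0,0,0],"fingers":-1},
    {"xyz":[0,0,-0.035],"angular":[0,0,0],"fingers":-1},
    {"xyz":[0,0,-0.03],"angular":[0,0,0],"fingers":-1},
  ],
)

```text
time_s: 25.98
position: [0.5186, -0.0741, 0.1877]
ee_rot: [0.001, -0.0, 1.0, -0.0]
force: [0.2, -1.1, 0.3]
grip_width: -0.0001
grasp_force: 0.0
```

Call:
servo_tool(
  series=[
    {"xyz":[0.03,0.02,0],"angular":[0,0,0],"fingers":-1},
    {"xyz":[0.03,0.02,0],"angular":[0,0,0],"fingers":-1},
    {"xyz":[0,0,0],"angular":[0,0,0],"fingers":-1},
    {"xyz":[0,0,0],"angular":[0,0,0],"fingers":-1},
    {"xyz":[0,0,0],"angular":[0,0,0],"fingers":-1},
  ],
)

```text
time_s: 26.4
position: [0.4585, -0.0341, 0.1854]
ee_rot: [0.001, -0.0, 1.0, -0.0]
force: [0.1, 0.1, 0.4]
grip_width: -0.0001
grasp_force: 0.0
```

Run:
```python
from h import *
p=viewer.snapshot('scene'); s=ctrl.observe(); print(s['position'],s['force'],s['time_s'])
b=cv2.imread('pics/scene0.png')
f=lambda i:cv2.resize(i[160:290,225:390],(395,311),interpolation=cv2.INTER_CUBIC)
cv2.imwrite('pics/end.png',np.hstack([f(b),f(p['img'])]))
```

```text
[ 0.45879727 -0.0343119   0.18550732] [-0.55455776  0.42417641  0.2153584 ] 26.45
```

View pics/end.png

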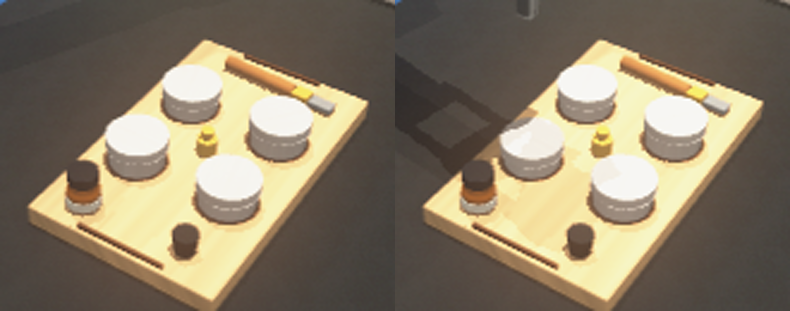

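The before and after pictures match for all bystanders and the other three lids. The near-right lid, at about (530,147) in the right half, stands slightly lower and level. The hand is clear.

```bash
python3 -c "
from plant import job
print(job.hand_in())"
```

```text
the job is handed in; nothing more can be done
None
```

The loose lid was the near-right one: I pressed it 5.3 mm down in its middle until it stopped, and it no longer rocks. The other three did not give when pressed, nothing else on the board moved, the hand is clear, and the job is handed in at about 26.5 s.

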